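Ready the bench shaker and start a bottle on it

TASK

Get the bench shaker ready and start it: slide the orange transport lock fully over to its end stop at the green mark, then set the brown bottle down upright on the platform inside the low lip and let go of it without dropping it, and slide the blue speed selector fully to its fast end stop (the long-bar end, away from you). Only when all that is done press the blue key fully in, let it come up, and then press the green key fully in, one key at a time. Never press the red key, leave the small beaker and the film roll where they stand, and leave both slides at their stops and the bottle standing on the platform.

Things in the scene. Friction and masses are not known exactly. Their poses are not given: they have to be found in the camera images.
- shaker: Bench shaker, fixed: white and grey console 140 mm deep (x) by 360 mm wide (y), deck 55 mm above the worktop. Origin: centre of its underside; x points away from the robot, y to its left. Platform at the left end; on the right half a display, the orange lock grip at the back, keys along the front (from left green, red, blue, 42 mm apart) and at the far right the blue speed selector.
- platform (a point): Centre of the top face of the shaker's dark square platform, 70 mm above the worktop; axes as the shaker's. The platform is 112 mm square, with a 5 mm thick lip round it that rises 12 mm above the face (102 mm square inside).
- brown_bottle: Loose brown reagent bottle with a dark screw cap, the only brown one, about 0.12 kg, 95 mm tall; body 43 mm in diameter up to 70 mm height, cap 29 mm in diameter above. Origin: centre of its underside, z up along its axis. Stands on the worktop left of the shaker; which of three places differs from run to run.
- transport_lock_top (a point): Middle of the top of the orange transport lock grip: a ribbed block grip, 18 mm along its travel, 26 mm across it, standing 29 mm above the deck. Moves with the grip.
- transport_lock (a joint): Travel of the orange lock grip along the shaker's +y (to the left, toward the platform): 0 = locked, at the red mark; 0.060 m = end stop at the green mark, free. About 2.5 N of friction; stays where it is left.
- speed_slide_top (a point): Middle of the top of the blue speed selector grip: a ribbed block grip, 18 mm along its travel, 26 mm across it, standing 29 mm above the deck. Moves with the grip.
- speed_slide (a joint): Travel of the blue speed selector along the shaker's +x (away from the robot): 0 = slow end, nearest the robot; 0.060 m = end stop at the fast end, where the printed blue bars are longest. About 2.5 N of friction; stays where it is left.
- key_blue_top (a point): Middle of the top of the blue key (right-hand key of the row).
- key_blue (a joint): Blue (timer) key: a round key 24 mm across, its flat top 12 mm above the deck; joint value = how far it is pushed in, 0 to 0.005 m; a spring (1.2 N at rest, 4 N fully in) raises it again when let go.
- key_green_top (a point): Middle of the top of the green key (left-hand key of the row, nearest the platform).
- key_green (a joint): Green (start) key: a round key 24 mm across, its flat top 12 mm above the deck; joint value = how far it is pushed in, 0 to 0.005 m; a spring (1.2 N at rest, 4 N fully in) raises it again when let go.
- key_red_top (a point): Middle of the top of the red key (middle of the row). Not to be pressed.
- key_red (a joint): Red (stop) key: a round key 24 mm across, its flat top 12 mm above the deck; joint value = how far it is pushed in, 0 to 0.005 m; a spring (1.2 N at rest, 4 N fully in) raises it again when let go. Not to be pressed.
- small_beaker: Loose bystander: small clear glass beaker, 44 mm in diameter, 60 mm tall, origin at the centre of its underside.
- film_roll_b: Loose bystander: white roll of film standing on end, 52 mm in diameter, 50 mm tall, origin at the centre of its underside.
- gel_imager_right: Big fixed pale grey cabinet behind the bottles and the shaker's left end, an obstacle: 590 mm tall, 525 mm wide (y), its front face 209 mm in front (-x) of its origin, which is the centre of its underside. Draw the arm in toward the base before swinging past it.
Not all that is in view belongs to the job. Leave any yellow look-alike of the brown_bottle alone.

How it is judged:
By the outcome, as a careful person would: the job done as asked, in the order asked, and still so for the second after the job is handed in, with the robot touching nothing.
It also fails if it takes over 72 s, if anything falls off the work surface, if the arm or the gripper's body presses on something with over 40 N, if the wrist force passes 120 N, or if a joint passes its speed limit or range.

ROBOT

A 6-joint arm with a two-finger parallel gripper is mounted at the origin on a cart in front of the work surface, level with it; the furniture and walls round the work are solid. World frame = base frame: x ahead of the robot, y to its left, z up, the work surface at z = 0. Lengths are in m, angles in rad, forces in N, time in s.
With the tool pointing down it reaches from about 0.375 to 0.925 m from the base axis. Payload 5.7 kg.
Tool frame: the origin (TCP) lies between the finger pads; the fingertips stand 22 mm ahead of it and the grasp point (between the pads) lies 3 mm ahead of it; z points along the fingers, y is the line along which they close (so a half turn about z gives the same grasp; the last joint's range is limited). The gripper opens to 85 mm and grips with 20 to 120 N. Pads are 22 mm wide; open, the fingers measure 114 mm over their backs; the gripper's body (76 mm by 85 mm) begins 54 mm behind the grasp point. The pads swing forward as they close: fully open they stand 13 mm farther back than shut.
Start: joints at [-1.262, 0.359, 1.51, -0, 1.272, -0.115], TCP at [0.247, -0.547, 0.253] pointing down, gripper open.
Joint ranges: [-2.97, 2.97], [-1.01, 2.36], [0.21, 2.38], [-0.96, 4.11], [0.2, 2.71], [-2.98, 2.98]. Speed limits (rad/s): [2.39, 2.39, 3.14, 3.14, 3.14, 3.14].

INTERFACE

Orientations are given as [roll, pitch, yaw] about the fixed x, y, z axes, in that order (R = Rz(yaw) Ry(pitch) Rx(roll)).
In Python, from plant import bot gives the robot as it stands.
- The arm moves only by the tool play_rows, never from a script. Its argument "motion" is a list of rows, each a list of 7 numbers: the shift along the world's x, y, z in mm, then the turn, a rotation vector about the world's x, y, z in rad, then the finger opening in mm, from 0 to 85.4. In form: [[x, y, z, wx, wy, wz, fingers], ...]. A call has 1 to 20 rows; each row shifts and turns the commanded pose from where the row before left it; what a row does not reach is not made up. A row lasts 1/12 s, in which the tool goes at most 41.7 mm and 7.16 degrees, less where a joint would pass 70% of its speed; a pose out of reach is approached as far as the arm can. A call with a gripper value outside its range is refused whole. The fingers move at their own pace and stop on an object; "newtons" is the grip in N (left out, the last holds). Time passes only in rows, so rows that do not move let the fingers close. It gives the time, the measured TCP pose, the force, the opening and the grip force at its end, in the units of the state.
- bot.state(): the state, without advancing time (a new reading comes with each control period).
- bot.read_camera(name): name is "scene" or "top" or "wrist"; returns a dict with "image" (400x640x3 uint8, red, green, blue), "camera_matrix" (3x3 intrinsics, pixels), "R" (3x3) and "t" (3): a world point X has camera coordinates R X + t. Camera axes: x right, y down, z forward; pixel columns grow to the right and rows downward; lengths in m; the calibration is good to about 2 mm. A picture is of the moment at which its call begins. There is no depth.
- bot.job_done(): hands the job in; it is judged then, once.
Trained networks look in a picture, given as the dict that the camera call returned (one of the last four; its "shot" number tells which), for a name from the list of things; names that differ only in an ending like _2 or _b are one class to them, and where a whole thing is asked for, a point or a joint stands for the part that bears it (a point fixed in the world has none). Each returns a list of dicts, best first, with "conf" (0 to 1); they miss things now and then, are a little off and sometimes report something else, mostly with a low value. They report only what shows in the picture. A call takes as long as a camera call. They do not tell look-alikes from the thing itself.
- bot.look_for(label, picture): "position" ([column, row] as shares, 0 to 1, of the picture: columns of its width, rows of its height, amid what is visible of it).
- bot.outline_of(label, picture): "pixels" (400x640 bool, what is visible of it) and "position" ([column, row] as shares, 0 to 1, of the picture: columns of its width, rows of its height, amid what is visible of it).
The state is a dict: "t": time; "joint_positions": joint angles; "joint_vel": joint speeds; "joint_efforts": joint torques, N m; "eef_pos": TCP position; "orientation": TCP orientation; "ft_force": force on the tool from outside, world axes, zero at the start; "torque": the same for the moment, N m; "gripper_width": opening from 0.0 (shut) to 1.0 (fully open); "grip_force": force on a finger pad.
Only numpy, scipy, OpenCV 4.12 (cv2) and the standard library are available. Lean on these libraries where they do the work, as an engineer would, in place of code of your own. Each camera call takes 0.05 s, during which the arm holds its last target. There are 200 camera calls.

## Working session

There is one attempt and no reset: what is moved stays moved. The work goes in short steps, Python scripts to look and compute and a tool call to move; the robot and the scene stay as the last step left them, time stands still between calls to the robot, and variables do not carry over. Pictures are saved under pics/ and viewed, at most 10 in all, crops included, and the job is handed in when it is done.

Besides the shell and the picture viewer there is one more tool, called after "Request:" as a command line: name --pt "numbers of a row" for each row, then --argument value for the rest. play_rows: Moves the arm, as the interface text tells. Its arguments: {"type":"object","properties":{"motion":{"type":"array"},"newtons":{"type":"number"}},"required":["motion"]}

```bash
mkdir -p pics; cat > h.py <<'E'
import numpy as np, cv2
from plant import bot
def snap(n,f=None):
    p=bot.read_camera(n)
    if f: cv2.imwrite('pics/'+f,cv2.cvtColor(p['image'],cv2.COLOR_RGB2BGR))
    return p
def ray(p,u,v):
    K,R,t=map(np.array,(p['camera_matrix'],p['R'],p['t']))
    d=R.T@np.linalg.solve(K,[u,v,1.]); return -R.T@t,d
def atz(p,u,v,z):
    c,d=ray(p,u,v); return c+d*(z-c[2])/d[2]
def proj(p,X):
    q=np.array(p['camera_matrix'])@(np.array(p['R'])@np.array(X)+p['t']); return q[:2]/q[2]
def find(p,l):
    return [(np.round(np.array(d['position'])*[640,400],1),round(d['conf'],2)) for d in bot.look_for(l,p)]
E
python3 - <<'E'
from h import *
a=snap('scene','s1.png');b=snap('top','t1.png')
for l,z in [('brown_bottle',.095),('transport_lock_top',.084),('speed_slide_top',.084),('key_blue_top',.067),('key_green_top',.067),('key_red_top',.067),('platform',.07),('small_beaker',.06),('film_roll_b',.05)]:
    for n,p in (('s',a),('t',b)):
        print(l,n,[(x.tolist(),c,atz(p,*x,z).round(3).tolist()) for x,c in find(p,l)][:4])
for p in(a,b): print(ray(p,320,200))
E
```

```text
brown_bottle s [([301.8, 244.0], 0.8, [0.499, 0.361, 0.095]), ([241.0, 336.6], 0.79, [0.412, 0.721, 0.095]), ([342.2, 210.5], 0.69, [0.49, 0.158, 0.095]), ([308.5, 269.5], 0.58, [0.417, 0.428, 0.095])]
brown_bottle t [([184.5, 246.6], 0.72, [0.439, 0.678, 0.095]), ([281.6, 223.4], 0.65, [0.517, 0.317, 0.095]), ([257.4, 222.9], 0.63, [0.521, 0.407, 0.095]), ([336.9, 223.5], 0.41, [0.513, 0.111, 0.095])]
transport_lock_top s [([398.9, 153.5], 0.42, [0.514, -0.244, 0.084])]
transport_lock_top t []
speed_slide_top s [([418.3, 146.6], 0.63, [0.479, -0.33, 0.084])]
speed_slide_top t []
key_blue_top s []
key_blue_top t []
key_green_top s [([403.5, 154.9], 0.54, [0.506, -0.268, 0.067])]
key_green_top t []
key_red_top s []
key_red_top t []
platform s [([396.5, 179.0], 0.75, [0.448, -0.124, 0.07]), ([416.5, 150.6], 0.19, [0.479, -0.32, 0.07])]
platform t [([415.3, 228.8], 0.82, [0.486, -0.185, 0.07])]
small_beaker s [([357.1, 230.3], 0.73, [0.415, 0.174, 0.06])]
small_beaker t [([327.2, 245.9], 0.61, [0.429, 0.149, 0.06]), ([457.6, 226.7], 0.25, [0.491, -0.348, 0.06])]
film_roll_b s [([334.7, 240.8], 0.82, [0.45, 0.251, 0.05])]
film_roll_b t [([303.9, 240.2], 0.47, [0.452, 0.237, 0.05])]
(array([-0.21821668,  1.20209148,  1.3032288 ]), array([ 0.44834354, -0.58241897, -0.67816729]))
(array([0.5058085 , 0.1570232 , 1.48247302]), array([ 0.0687281 ,  0.01085764, -0.99760734]))
```

```bash
python3 - <<'E'
import cv2,numpy as np
a=cv2.imread('pics/s1.png')[130:370,200:480]
b=cv2.imread('pics/t1.png')[180:290,160:520]
cv2.imwrite('pics/c1.png',cv2.resize(a,(700,600),interpolation=3))
cv2.imwrite('pics/c2.png',cv2.resize(b,(792,242),interpolation=3))
E
```

```text
(no output)
```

View pics/c1.png

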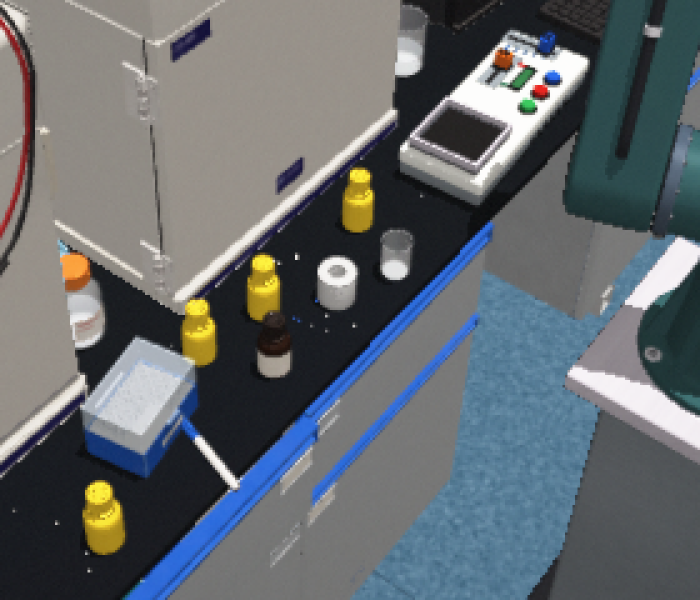

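View pics/c2.png

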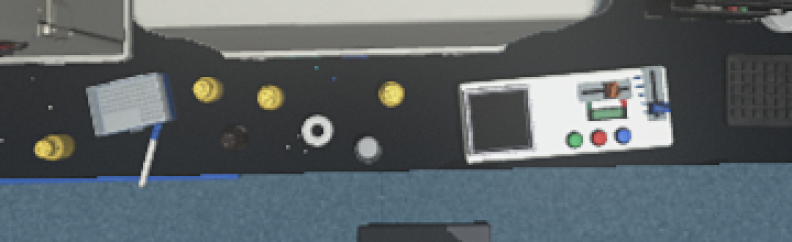

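The scene crop shows four yellow bottles and one brown bottle at crop (273,345), which is full (309,269) in scene and about (267,242) in top. That one fits because it is the only brown one with a dark cap. The shaker is slightly yawed, with its keys at top crop (575,139), (599,137) and (624,135).

```bash
python3 - <<'E'
from h import *
b=snap('top');w=snap('wrist','w1.png');a=snap('scene')
for n,u,v,z in [('green',575,139,.067),('red',599,137,.067),('blue',624,135,.067),('lock',612,89,.084),('speed',657,108,.084),('corFL',468,162,.055),('corFR',672,147,.055),('corBL',460,84,.055),('corBR',664,67,.055)]:
    print(n,atz(b,160+u/2.2,180+v/2.2,z).round(3))
print('bottle',atz(b,267,242,.07).round(3),atz(a,200+273/2.5,130+320/2.5,.095).round(3))
for x,c in [(x,c) for x,c in find(a,'brown_bottle')]:print(x,c,a['image'][int(x[1]),int(x[0])])
s=bot.state();print(s['eef_pos'],s['orientation'],w['camera_matrix']);c,d=ray(w,320,200);print(c,d,np.array(w['R']))
print(atz(b,160+380/2.2,180+50/2.2,0.0))
E
```

```text
green [ 0.432 -0.207  0.067]
red [ 0.434 -0.248  0.067]
blue [ 0.437 -0.291  0.067]
lock [ 0.516 -0.268  0.084]
speed [ 0.482 -0.343  0.084]
corFL [ 0.396 -0.024  0.055]
corFR [ 0.414 -0.376  0.055]
corBL [ 0.53  -0.014  0.055]
corBR [ 0.553 -0.369  0.055]
bottle [0.449 0.376 0.07 ] [0.444 0.392 0.095]
[304.  244.2] 0.82 [208 173  41]
[345.6 210.2] 0.73 [249 231  55]
[240.  336.7] 0.69 [250 233  62]
[280.6 261.9] 0.57 [244 224  60]
[311.2 269.3] 0.56 [44 27 20]
[ 0.24670439 -0.54689446  0.25326013] [-3.14145899e+00 -3.05303071e-07  4.23802268e-01] [[305.27617414   0.         320.65364146]
 [  0.         305.27617414 205.97386012]
 [  0.           0.           1.        ]]
[ 0.32351943 -0.51292714  0.37354207] [-0.2787151  -0.12384868 -0.95255809] [[ 4.11781456e-01 -9.11282598e-01  2.44170239e-04]
 [-8.62312802e-01 -3.89566784e-01  3.23503250e-01]
 [-2.94707761e-01 -1.33423190e-01 -9.46227028e-01]]
[0.59596858 0.12267621 0.        ]
```

```bash
ls -la; python3 -c "
import plant;print([x for x in dir(plant.bot) if x[0]!='_'])"
```

```text
total 16
drwxr-xr-x  3 agent agent 4096 Dec  2 18:02 .
drwxr-xr-x 23 root  root  4096 Dec  2 18:02 ..
-rw-r--r--  1 agent agent  602 Dec  2 18:02 h.py
drwxr-xr-x  2 agent agent 4096 Dec  2 18:03 pics
['MotionError', 'job_done', 'look_for', 'outline_of', 'read_camera', 'state']
```

Request:
play_rows --pt "19 28 4 0 0 -0.037 0" --pt "19 28 4 0 0 -0.037 0" --pt "19 28 4 0 0 -0.037 0" --pt "19 28 4 0 0 -0.037 0" --pt "19 28 4 0 0 -0.037 0" --pt "19 28 4 0 0 -0.037 0" --pt "19 28 4 0 0 -0.037 0" --pt "19 28 4 0 0 -0.037 0" --pt "19 28 4 0 0 -0.037 0" --pt "19 28 4 0 0 -0.037 0" --pt "0 0 0 0 0 0 0" --pt "0 0 0 0 0 0 0" --newtons 30

```text
t: 2.2
eef_pos: [0.4376, -0.2656, 0.2936]
orientation: [3.141, -0.001, 0.058]
ft_force: [0.3, -0.6, -0.8]
gripper_width: -0.002
grip_force: 0.0
```

```bash
python3 - <<'E'
from h import *
w=snap('wrist','w2.png')
for l,z in [('transport_lock_top',.084),('speed_slide_top',.084),('key_blue_top',.067),('key_green_top',.067),('key_red_top',.067),('platform',.07)]:
    print(l,[(x.tolist(),c,atz(w,*x,z).round(4).tolist()) for x,c in find(w,l)][:3])
s=bot.state();print(s['t'],s['eef_pos'],s['orientation'],s['ft_force'],s['gripper_width'])
E
```

```text
transport_lock_top [([328.9, 106.6], 0.81, [0.5174, -0.27, 0.084])]
speed_slide_top [([269.8, 174.6], 0.73, [0.4425, -0.2097, 0.084]), ([396.0, 139.7], 0.62, [0.4882, -0.3435, 0.084])]
key_blue_top [([341.8, 175.8], 0.82, [0.4418, -0.2906, 0.067]), ([266.7, 178.7], 0.48, [0.4333, -0.2035, 0.067])]
key_green_top [([267.9, 174.8], 0.84, [0.438, -0.2049, 0.067]), ([304.7, 177.8], 0.46, [0.4369, -0.2476, 0.067])]
key_red_top [([304.4, 178.8], 0.65, [0.4357, -0.2473, 0.067])]
platform [([255.3, 132.8], 0.7, [0.4852, -0.1914, 0.07]), ([14.2, 160.8], 0.64, [0.4383, 0.0815, 0.07])]
2.55 [ 0.43613758 -0.26775679  0.29305915] [-3.14129755e+00  3.64002330e-04  5.21899135e-02] [-0.34230836 -0.0074709   0.29083091] 0.0008382824975778748
```

View pics/w2.png

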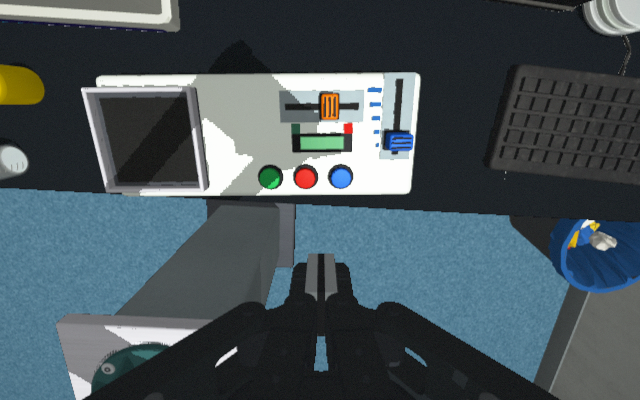

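```bash
python3 - <<'E'
from h import *
w=snap('wrist');im=w['image'].astype(int)
hsv=cv2.cvtColor(w['image'],cv2.COLOR_RGB2HSV)
def cen(box,lo,hi,z):
    u0,v0,u1,v1=box;m=cv2.inRange(hsv[v0:v1,u0:u1],np.array(lo),np.array(hi));ys,xs=np.nonzero(m)
    return (xs.mean()+u0).round(1),(ys.mean()+v0).round(1),len(xs),atz(w,xs.mean()+u0,ys.mean()+v0,z).round(4)
g=cen((252,160,288,192),(45,100,30),(85,255,255),.066);r=cen((290,160,320,192),(0,130,60),(12,255,255),.066);b=cen((325,160,358,192),(100,100,60),(125,255,255),.066)
print(g,r,b);print('lock',cen((310,88,345,125),(5,150,80),(20,255,255),.075));print('speed',cen((380,125,415,158),(100,150,30),(125,255,255),.075))
print('yaw',np.arctan2(-(g[3]-b[3])[0],(g[3]-b[3])[1]))
for u,v in[(83,88),(200,86),(207,190),(107,193)]:print(atz(w,u,v,.082).round(4))
for z in (.034,.022):
  for dx in(0,.011): print('tip',z,dx,proj(w,[.4362+dx,-.2678,.293-z]).round(1))
print('slotends',[atz(w,u,v,.055).round(4) for u,v in[(286,106),(358,106),(399,80),(398,155)]])
cv2.imwrite('pics/c3.png',cv2.resize(cv2.cvtColor(w['image'][70:270,80:420],cv2.COLOR_RGB2BGR),(800,471),interpolation=2))
E
```

```text
(np.float64(267.7), np.float64(176.6), 359, array([ 0.4344, -0.2066,  0.066 ])) (np.float64(303.3), np.float64(176.4), 341, array([ 0.4368, -0.2479,  0.066 ])) (np.float64(339.0), np.float64(176.0), 349, array([ 0.4396, -0.2894,  0.066 ]))
lock (np.float64(327.6), np.float64(104.3), 372, array([ 0.5179, -0.2712,  0.075 ]))
speed (np.float64(396.4), np.float64(138.6), 391, array([ 0.4865, -0.3481,  0.075 ]))
yaw 0.06271956186658856
[ 0.5205 -0.0226  0.082 ]
[ 0.5286 -0.1411  0.082 ]
[ 0.4193 -0.1408  0.082 ]
[ 0.4098 -0.0277  0.082 ]
tip 0.034 0 [319.9 258.2]
tip 0.034 0.011 [320.9 240.6]
tip 0.022 0 [319.8 269.2]
tip 0.022 0.011 [320.9 250.6]
slotends [array([ 0.5135, -0.2254,  0.055 ]), array([ 0.5177, -0.3056,  0.055 ]), array([ 0.5468, -0.3476,  0.055 ]), array([ 0.4657, -0.3575,  0.055 ])]
```

View pics/c3.png

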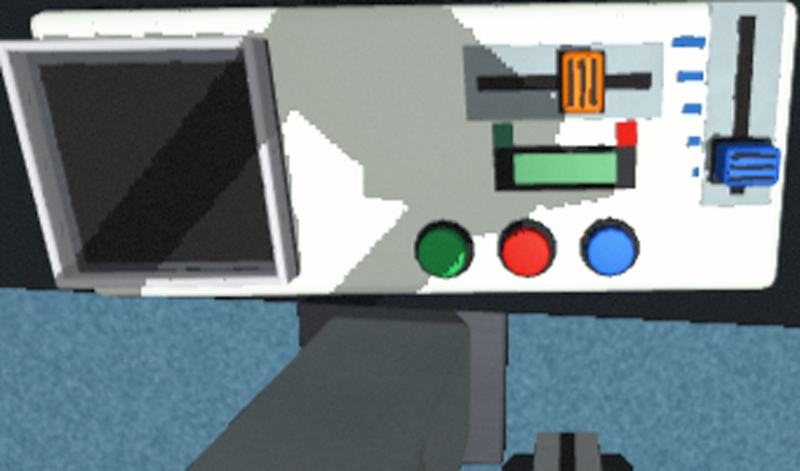

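Request:
play_rows --pt "20.5 -10.5 -30 0 0 0.003 0" --pt "20.5 -10.5 -30 0 0 0.003 0" --pt "20.5 -10.5 -30 0 0 0.003 0" --pt "20.5 -10.5 -30 0 0 0 0" --pt "0 0 -29 0 0 0 0" --pt "0 0 -29 0 0 0 0" --pt "0 0 -29 0 0 0 0" --pt "0 0 0 0 0 0 0" --pt "0 0 0 0 0 0 0"

```text
t: 3.35
eef_pos: [0.5174, -0.3085, 0.0849]
orientation: [-3.139, 0.003, 0.062]
ft_force: [-0.0, -0.3, 1.1]
gripper_width: 0.0
grip_force: 0.0
```

```bash
python3 - <<'E'
from h import *
w=snap('wrist','w4.png')
E
```

```text
(no output)
```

View pics/w4.png

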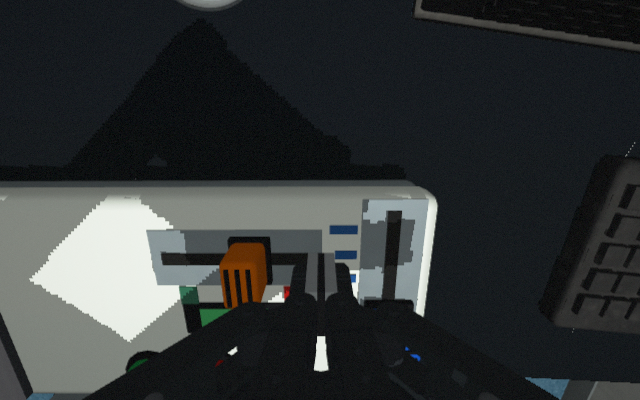

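The closed fingers stand in line to the right of the orange grip, which is at pixels (245,270). Now I push.

Request:
play_rows --pt "-0.5 8 0 0 0 0 0" --pt "-0.5 8 0 0 0 0 0" --pt "-0.5 8 0 0 0 0 0" --pt "-0.5 8 0 0 0 0 0" --pt "-0.5 8 0 0 0 0 0" --pt "-0.5 8 0 0 0 0 0" --pt "-0.5 6 0 0 0 0 0" --pt "0 0 0 0 0 0 0"

```text
t: 4.07
eef_pos: [0.5156, -0.2545, 0.0867]
orientation: [3.14, -0.001, 0.064]
ft_force: [0.5, -3.2, 1.3]
gripper_width: 0.002
grip_force: 1.6
```

Request:
play_rows --pt "0 2 0 0 0 0 0" --pt "0 2 0 0 0 0 0" --pt "0 1 0 0 0 0 0" --pt "0 0 0 0 0 0 0"

```text
t: 4.4
eef_pos: [0.5158, -0.2538, 0.0869]
orientation: [3.134, -0.001, 0.065]
ft_force: [-2.6, -16.9, 0.2]
gripper_width: -0.001
grip_force: 8.5
```

```bash
python3 - <<'E'
from h import *
w=snap('wrist','w5.png')
s=bot.state();print(s['eef_pos'],s['ft_force'])
E
```

```text
[ 0.51576692 -0.2538379   0.08687676] [ -3.38526162 -16.63650301   0.62100053]
```

View pics/w5.png

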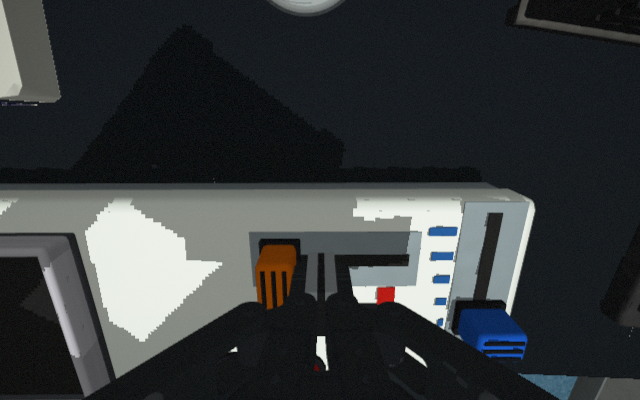

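The lock is at its stop: force rose to 17 N with no motion, and the grip is at the left end of the slot. Next is the bottle.

Request:
play_rows --pt "0 -9 0 0 0 0 0" --pt "-5 0 33 0 0 0 0" --pt "-10 0 33 0 0 0 0" --pt "-15 0 33 0 0 0 70" --pt "-20 0 33 0 0 0 70" --pt "-20 20 33 0 0 0 70" --pt "-20 35 0 0 0 0 70" --pt "-20 37 0 0 0 0 70" --pt "-6 38 0 0 0 0 70" --pt "0 39 0 0 0 0 70" --pt "0 39 0 0 0 0 70" --pt "0 39 0 0 0 0 70" --pt "0 39 0 0 0 0 70" --pt "0 39 0 0 0 0 70" --pt "0 39 0 0 0 0 70" --pt "0 39 0 0 0 0 70" --pt "0 39 0 0 0 0 70" --pt "0 39 0 0 0 0 70" --pt "0 39 0 0 0 0 70" --pt "0 39 0 0 0 0 70"

```text
t: 6.12
eef_pos: [0.398, 0.3009, 0.2492]
orientation: [3.141, 0.003, 0.063]
ft_force: [1.7, 0.5, 1.0]
gripper_width: 0.825
grip_force: 0.0
```

Request:
play_rows --pt "0 39 0 0 0 0 70" --pt "0 34 0 0 0 0 70" --pt "0 0 0 0 0 0 70" --pt "0 0 0 0 0 0 70"

```text
t: 6.45
eef_pos: [0.3986, 0.3732, 0.2489]
orientation: [3.141, 0.003, 0.066]
ft_force: [-0.1, -0.1, 0.1]
gripper_width: 0.818
grip_force: 0.0
```

```bash
python3 - <<'E'
from h import *
w=snap('wrist','w6.png')
for d in bot.outline_of('brown_bottle',w):
    m=d['pixels'];ys,xs=np.nonzero(m);print(round(d['conf'],2),(np.array(d['position'])*[640,400]).round(1),xs.min(),xs.max(),ys.min(),ys.max(),np.median(w['image'][m],axis=0))
s=bot.state();print(s['t'],s['eef_pos'],s['orientation'])
E
```

```text
0.96 [ 25.6 122.9] 0 60 102 145 [161. 137.   0.]
0.9 [381.1  64. ] 356 411 41 90 [247. 229.   0.]
0.79 [596.6  81.3] 546 639 56 103 [144. 124.   0.]
0.7 [269.7  39.2] 242 295 7 67 [225. 197.   0.]
0.63 [310.8 135.9] 291 332 113 157 [43. 36. 32.]
6.55 [0.3988977  0.37101629 0.24903739] [3.14000139e+00 2.64213404e-03 6.33692505e-02]
```

View pics/w6.png

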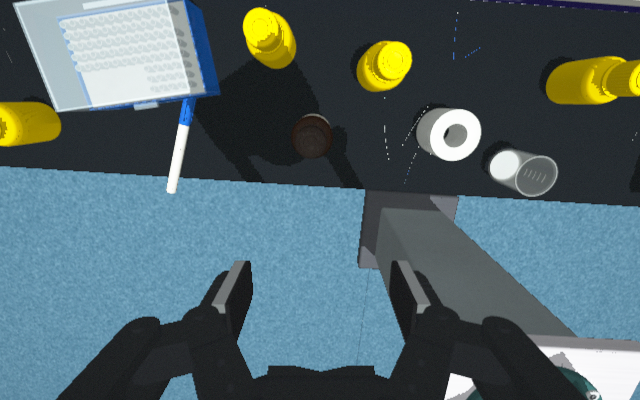

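```bash
python3 - <<'E'
from h import *
w=snap('wrist')
for d in bot.outline_of('brown_bottle',w):
    m=d['pixels']
    if np.median(w['image'][m])<80:
        c,d2=ray(w,320,200);ys,xs=np.nonzero(m)
        u,v=(xs.min()+xs.max())/2,(ys.min()+ys.max())/2
        print(u,v,[atz(w,u,v,z).round(4) for z in(.06,.08,.095)],c)
        from scipy.optimize import minimize
        th=np.linspace(0,2*np.pi,40)
        def sil(x,y):
            P=[proj(w,[x+r*np.cos(t),y+r*np.sin(t),z]) for r,z in((.0215,0),(.0215,.068),(.0145,.095)) for t in th]
            k=np.zeros((400,640),np.uint8);cv2.fillConvexPoly(k,cv2.convexHull(np.int32(np.array(P)*16)),1,shift=4);return k>0
        f=lambda q:1-(sil(*q)&m).sum()/(sil(*q)|m).sum()
        r=minimize(f,atz(w,u,v,.06)[:2],method='Nelder-Mead',options=dict(initial_simplex=atz(w,u,v,.06)[:2]+np.array([[0,0],[.006,0],[0,.006]])));print(r.x,1-r.fun)
        k=sil(*r.x).astype(np.uint8)
        im=cv2.cvtColor(w['image'],cv2.COLOR_RGB2BGR)[90:180,250:370]
        im=cv2.resize(np.clip(im.astype(int)*1.6,0,255).astype(np.uint8),None,fx=5,fy=5)
        cs,_=cv2.findContours(cv2.resize(k[90:180,250:370],None,fx=5,fy=5),0,1);cv2.drawContours(im,cs,-1,(0,255,0),1)
        q=proj(w,[*r.x,.095]);cv2.circle(im,tuple(int(t) for t in((q-[250,90])*5)),3,(0,0,255),-1)
        cv2.imwrite('pics/c6.png',im)
E
cat > fit.py <<'E'
from h import *
from scipy.optimize import minimize
for i in range(4):
    w=snap('wrist')
    ms=[d['pixels'] for d in bot.outline_of('brown_bottle',w) if np.median(w['image'][d['pixels']])<80]
    if ms: break
m=ms[0];th=np.linspace(0,2*np.pi,40);v,u=np.argwhere(m).mean(0)
def sil(x,y):
    P=[proj(w,[x+r*np.cos(t),y+r*np.sin(t),z]) for r,z in((.0215,0),(.0215,.068),(.0145,.095)) for t in th]
    k=np.zeros((400,640),np.uint8);cv2.fillConvexPoly(k,cv2.convexHull(np.int32(np.array(P)*16)),1,shift=4);return k>0
def f(q):
    s=sil(*q);return 1-(s&m).sum()/(s|m).sum()
r=minimize(f,[0,0],method='Nelder-Mead',options=dict(initial_simplex=atz(w,u,v,.06)[:2]+np.array([[0,0],[.006,0],[0,.006]])))
print(u,v,r.x,1-r.fun)
im=cv2.cvtColor(w['image'],cv2.COLOR_RGB2BGR)[90:180,250:370]
im=cv2.resize(np.clip(im.astype(int)*1.6,0,255).astype(np.uint8),None,fx=5,fy=5)
cs,_=cv2.findContours(cv2.resize(sil(*r.x).astype(np.uint8)[90:180,250:370],None,fx=5,fy=5),0,1);cv2.drawContours(im,cs,-1,(0,255,0),1)
q=proj(w,[*r.x,.095]);cv2.circle(im,tuple(int(t) for t in((q-[250,90])*5)),3,(0,0,255),-1)
cv2.imwrite('pics/c6.png',im)
E
python3 fit.py
```

```text
308.8987688098495 136.73803009575923 [0.44888188 0.38390367] 0.8610129564193169
```

View pics/c6.png

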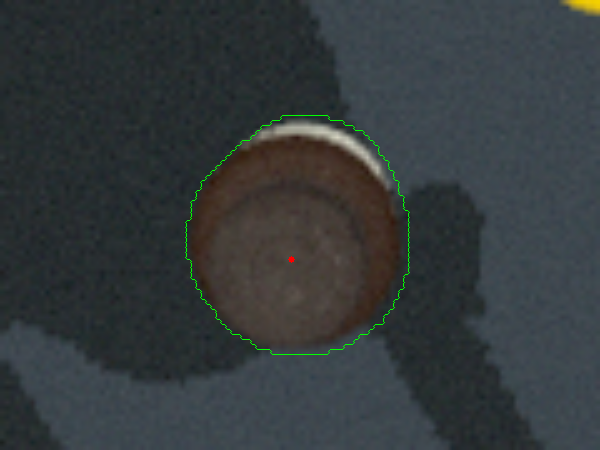

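The enlarged crop shows a brown body, dark cap and white label, so it is the brown bottle, with its cap centre at about (308,143) in the full picture.

Request:
play_rows --pt "24 7 -20 0 0 0 70" --pt "24.5 6.5 -20 0 0 0 70" --pt "0 0 -20 0 0 0 70" --pt "0 0 -30 0 0 0 70" --pt "0 0 -30 0 0 0 70" --pt "0 0 -30 0 0 0 70" --pt "0 0 -25 0 0 0 70" --pt "0 0 -18 0 0 0 70" --pt "0 0 0 0 0 0 70" --pt "0 0 0 0 0 0 70" --pt "0 0 0 0 0 0 36" --pt "0 0 0 0 0 0 36" --pt "0 0 0 0 0 0 36" --pt "0 0 0 0 0 0 36" --pt "0 0 0 0 0 0 36" --pt "0 0 0 0 0 0 36" --newtons 30

```text
t: 8.08
eef_pos: [0.45, 0.386, 0.0589]
orientation: [-3.14, -0.003, 0.063]
ft_force: [-0.0, -1.6, 6.4]
gripper_width: 0.478
grip_force: 30.3
```

Request:
play_rows --pt "0 0 10 0 0 0 36" --pt "0 0 25 0 0 0 36" --pt "-5 0 30 0 0 0 36" --pt "-10 0 30 0 0 0 36" --pt "-10 -10 25 0 0 0 36" --pt "-5 -20 12 0 0 0 36" --pt "0 -30 0 0 0 0 36" --pt "0 -35 0 0 0 0 36" --pt "0 -35 0 0 0 0 36" --pt "0 -35 0 0 0 0 36" --pt "0 -35 0 0 0 0 36" --pt "0 -35 0 0 0 0 36" --pt "0 -35 0 0 0 0 36" --pt "0 -35 0 0 0 0 36" --pt "3 -35 0 0 0 0 36" --pt "8 -35 0 0 0 0 36" --pt "12 -30 0 0 0 0 36" --pt "14 -20 0 0 0 0 36" --pt "12 -10 0 0 0 0 36" --pt "0 0 0 0 0 0 36"

```text
t: 9.75
eef_pos: [0.471, -0.0523, 0.1904]
orientation: [3.14, -0.005, 0.06]
ft_force: [1.4, 0.3, -0.8]
gripper_width: 0.475
grip_force: 31.0
```

```bash
python3 - <<'E'
from h import *
w=snap('wrist','w7.png')
s=bot.state();print(s['t'],s['eef_pos'],s['orientation'],s['grip_force'],s['gripper_width'],s['ft_force'])
E
```

```text
9.8 [ 0.46906466 -0.050764    0.1899164 ] [ 3.14110994e+00 -2.30030456e-03  6.07188538e-02] 31.01951844524592 0.4818810474438696 [-1.88554719  0.33743029 -1.33379932]
```

View pics/w7.png

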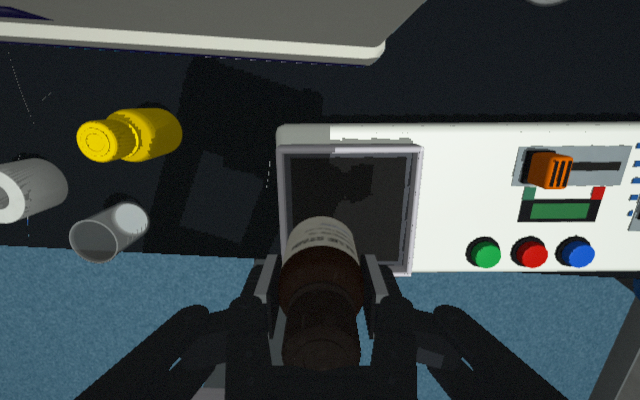

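The bottle hangs upright in the grip over the platform, and the lock grip at (548,168) is at its left end. I check the platform centre from the lip corners.

```bash
python3 - <<'E'
from h import *
w=snap('wrist')
for u,v in[(278,147),(423,146),(410,274)]:print(atz(w,u,v,.082).round(4))
E
```

```text
[ 0.5197 -0.0165  0.082 ]
[ 0.527  -0.1237  0.082 ]
[ 0.4189 -0.1309  0.082 ]
```

Request:
play_rows --pt "0 -14 -10 0 0 0 36" --pt "0 -13 -15 0 0 0 36" --pt "0 0 -15 0 0 0 36" --pt "0 0 -10 0 0 0 36" --pt "0 0 -5 0 0 0 36" --pt "0 0 -2 0 0 0 36" --pt "0 0 0 0 0 0 36"

```text
t: 10.43
eef_pos: [0.4671, -0.0757, 0.1319]
orientation: [-3.141, 0.001, 0.064]
ft_force: [0.5, -0.4, -1.1]
gripper_width: 0.479
grip_force: 31.0
```

Request:
play_rows --pt "0 0 -2 0 0 0 36" --pt "0 0 -1 0 0 0 36" --pt "0 0 0 0 0 0 36"

```text
t: 10.68
eef_pos: [0.4679, -0.0765, 0.1292]
orientation: [3.141, -0.001, 0.063]
ft_force: [1.0, 0.4, -1.2]
gripper_width: 0.478
grip_force: 31.0
```

Request:
play_rows --pt "0 0 -1 0 0 0 36" --pt "0 0 0 0 0 0 36"

```text
t: 10.85
eef_pos: [0.4683, -0.0765, 0.1289]
orientation: [3.142, -0.001, 0.063]
ft_force: [-1.2, 1.0, 7.4]
gripper_width: 0.476
grip_force: 31.7
```

Request:
play_rows --pt "0 0 -1 0 0 0 36" --pt "0 0 0 0 0 0 36"

```text
t: 11.02
eef_pos: [0.4688, -0.0765, 0.1288]
orientation: [3.141, -0.002, 0.063]
ft_force: [-3.5, 2.5, 17.1]
gripper_width: 0.474
grip_force: 32.6
```

Request:
play_rows --pt "0 0 1.5 0 0 0 36" --pt "0 0 0 0 0 0 46" --pt "0 0 0 0 0 0 54" --pt "0 0 0 0 0 0 62" --pt "0 0 0 0 0 0 70" --pt "0 0 0 0 0 0 70" --pt "0 0 0 0 0 0 70" --pt "0 0 10 0 0 0 70" --pt "0 0 25 0 0 0 70" --pt "0 0 35 0 0 0 70" --pt "-8 -20 35 0 0 0 70" --pt "-10 -35 20 0 0 0 70" --pt "-10 -35 0 0 0 0 0" --pt "-8 -35 0 0 0 0 0" --pt "0 -35 0 0 0 0 0" --pt "0 0 0 0 0 0 0" --pt "0 0 0 0 0 0 0"

```text
t: 12.43
eef_pos: [0.4316, -0.2382, 0.2533]
orientation: [-3.142, -0.0, 0.059]
ft_force: [-0.2, 0.1, -0.0]
gripper_width: 0.11
grip_force: 0.0
```

```bash
python3 - <<'E'
from h import *
w=snap('wrist','w8.png')
s=bot.state();print(s['t'],s['eef_pos'],s['orientation'],s['ft_force'])
hsv=cv2.cvtColor(w['image'],cv2.COLOR_RGB2HSV)
for l,z in [('speed_slide_top',.084),('key_blue_top',.067),('key_green_top',.067),('key_red_top',.067),('transport_lock_top',.084)]:
    print(l,[(x.tolist(),c,atz(w,*x,z).round(4).tolist()) for x,c in find(w,l)][:3])
E
```

```text
12.4833 [ 0.43139505 -0.23674119  0.25307017] [-3.14047422e+00  4.69725497e-04  6.08791699e-02] [-0.59578895 -0.08091787 -0.51540489]
speed_slide_top [([433.7, 141.8], 0.96, [0.4865, -0.3413, 0.084])]
key_blue_top []
key_green_top [([289.3, 180.6], 0.71, [0.4368, -0.206, 0.067])]
key_red_top [([330.2, 180.2], 0.67, [0.4397, -0.2481, 0.067]), ([371.2, 182.4], 0.29, [0.4399, -0.2906, 0.067])]
transport_lock_top [([318.7, 101.0], 0.7, [0.5161, -0.2319, 0.084])]
```

View pics/w8.png

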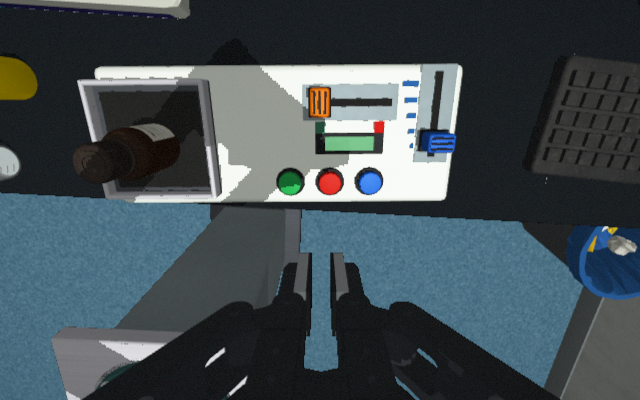

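The bottle stands inside the lip, the lock is at the green end, and the speed selector is at (437,141). Next I push the selector away from the robot.

Request:
play_rows --pt "1 -37 0 0 0 0 0" --pt "1 -38 0 0 0 0 0" --pt "1 -38 0 0 0 0 0" --pt "0 0 -35 0 0 0 0" --pt "0 0 -35 0 0 0 0" --pt "0 0 -35 0 0 0 0" --pt "0 0 -32 0 0 0 0" --pt "0 0 -30 0 0 0 0" --pt "0 0 0 0 0 0 0" --pt "0 0 0 0 0 0 0"

```text
t: 13.57
eef_pos: [0.4341, -0.3479, 0.0854]
orientation: [-3.138, 0.003, 0.064]
ft_force: [0.8, 0.5, 0.4]
gripper_width: 0.001
grip_force: 0.0
```

Request:
play_rows --pt "8 0.5 0 0 0 0 0" --pt "8 0.5 0 0 0 0 0" --pt "8 0.5 0 0 0 0 0" --pt "8 0.5 0 0 0 0 0" --pt "8 0.5 0 0 0 0 0" --pt "8 0.5 0 0 0 0 0" --pt "8 0.5 0 0 0 0 0" --pt "8 0.5 0 0 0 0 0" --pt "6 0.5 0 0 0 0 0" --pt "0 0 0 0 0 0 0"

```text
t: 14.4
eef_pos: [0.5063, -0.3449, 0.0863]
orientation: [3.142, -0.001, 0.063]
ft_force: [-0.3, 0.1, 0.3]
gripper_width: -0.002
grip_force: 0.0
```

```bash
cat > blob.py <<'E'
from h import *
for n in('wrist','top','scene'):
    p=snap(n);hsv=cv2.cvtColor(p['image'],cv2.COLOR_RGB2HSV)
    m=cv2.inRange(hsv,np.array([105,150,30]),np.array([125,255,255]))
    k,l,st,c=cv2.connectedComponentsWithStats(m)
    print(n,[(c[i].round(1).tolist(),int(st[i,4]),atz(p,*c[i],.075).round(3)[:2].tolist()) for i in range(1,k) if st[i,4]>12 and -.42<atz(p,*c[i],.075)[1]<-.27 and .41<atz(p,*c[i],.075)[0]<.6])
E
python3 blob.py
```

```text
wrist [([275.7, 205.0], 193, [0.545, -0.322]), ([326.5, 238.1], 2272, [0.53, -0.347]), ([279.8, 231.4], 165, [0.532, -0.325]), ([284.0, 256.0], 105, [0.519, -0.327]), ([286.7, 279.4], 48, [0.506, -0.329]), ([226.9, 355.6], 94, [0.456, -0.297])]
top []
scene [([407.8, 143.5], 30, [0.527, -0.333])]
```

Request:
play_rows --pt "4 0.2 0 0 0 0 0" --pt "4 0.2 0 0 0 0 0" --pt "3 0.2 0 0 0 0 0" --pt "0 0 0 0 0 0 0"

```text
t: 14.88
eef_pos: [0.516, -0.3442, 0.0862]
orientation: [-3.141, 0.0, 0.063]
ft_force: [-0.6, 1.2, -0.4]
gripper_width: -0.002
grip_force: 0.4
```

Request:
play_rows --pt "3 0.2 0 0 0 0 0" --pt "2 0.2 0 0 0 0 0" --pt "0 0 0 0 0 0 0"

```text
t: 15.13
eef_pos: [0.5189, -0.3439, 0.0862]
orientation: [-3.141, 0.004, 0.064]
ft_force: [-8.3, -1.9, 3.7]
gripper_width: -0.001
grip_force: 4.2
```

Request:
play_rows --pt "2 0 0 0 0 0 0" --pt "1 0 0 0 0 0 0" --pt "0 0 0 0 0 0 0"

```text
t: 15.38
eef_pos: [0.5191, -0.3439, 0.0862]
orientation: [-3.14, 0.009, 0.064]
ft_force: [-16.4, -3.4, 8.8]
gripper_width: -0.001
grip_force: 8.5
```

Request:
play_rows --pt "-10 -0.6 0 0 0 0 0" --pt "0 0 20 0 0 0 0" --pt "0 0 30 0 0 0 0" --pt "-24 18 10 0 0 0 0" --pt "-24 18 0 0 0 0 0" --pt "-24 18 0 0 0 0 0" --pt "0 0 0 0 0 0 0" --pt "0 0 0 0 0 0 0"

```text
t: 16.05
eef_pos: [0.4411, -0.2898, 0.1468]
orientation: [-3.142, -0.001, 0.063]
ft_force: [-0.0, -0.5, 0.6]
gripper_width: 0.002
grip_force: 0.0
```

```bash
python3 blob.py; python3 - <<'E'
from h import *
s=bot.state();print(s['eef_pos'],s['ft_force'])
E
```

```text
wrist [([425.0, 82.3], 1447, [0.54, -0.345]), ([375.5, 85.0], 154, [0.536, -0.316]), ([376.4, 109.0], 124, [0.523, -0.319]), ([377.6, 132.4], 74, [0.509, -0.321]), ([378.5, 154.5], 48, [0.496, -0.323]), ([379.3, 175.3], 21, [0.483, -0.325]), ([319.6, 227.0], 876, [0.444, -0.289])]
top []
scene [([406.1, 141.8], 45, [0.538, -0.339])]
[ 0.44333274 -0.29191368  0.14692319] [ 0.12417272 -0.60139562  0.87899576]
```

Request:
play_rows --pt "-2 0 -25 0 0 0 0" --pt "0 0 -22 0 0 0 0" --pt "0 0 -8 0 0 0 0" --pt "0 0 0 0 0 0 0" --pt "0 0 -3 0 0 0 0" --pt "0 0 -2 0 0 0 0" --pt "0 0 -2 0 0 0 0" --pt "0 0 0 0 0 0 0"

```text
t: 16.87
eef_pos: [0.4406, -0.2914, 0.0851]
orientation: [3.14, -0.002, 0.063]
ft_force: [0.4, -0.5, 3.5]
gripper_width: -0.001
grip_force: 1.6
```

Request:
play_rows --pt "0 0 -1.5 0 0 0 0" --pt "0 0 0 0 0 0 0"

```text
t: 17.03
eef_pos: [0.4406, -0.2914, 0.084]
orientation: [3.14, -0.002, 0.063]
ft_force: [0.4, 0.8, 7.0]
gripper_width: -0.002
grip_force: 3.5
```

Request:
play_rows --pt "0 0 -1.5 0 0 0 0" --pt "0 0 0 0 0 0 0"

```text
t: 17.2
eef_pos: [0.4406, -0.2914, 0.0837]
orientation: [3.14, -0.002, 0.063]
ft_force: [-3.3, 3.5, 21.1]
gripper_width: 0.0
grip_force: 10.2
```

Request:
play_rows --pt "0 0 4 0 0 0 0" --pt "0 0 20 0 0 0 0" --pt "0 0 36 0 0 0 0" --pt "-1 28 0 0 0 0 0" --pt "-2 29 0 0 0 0 0" --pt "-2 28 0 0 0 0 0" --pt "0 0 0 0 0 0 0" --pt "0 0 0 0 0 0 0"

```text
t: 17.87
eef_pos: [0.4343, -0.2044, 0.1416]
orientation: [-3.141, 0.0, 0.065]
ft_force: [-0.2, -0.5, 0.0]
gripper_width: 0.001
grip_force: 0.0
```

```bash
python3 - <<'E'
from h import *
w=snap('wrist');s=bot.state();print(s['eef_pos'],s['ft_force'])
for l in('key_green_top','key_red_top','key_blue_top'):print(l,[(c,atz(w,*x,.067).round(3)) for x,c in find(w,l)][:2])
E
```

```text
[ 0.43498012 -0.20564054  0.14169611] [ 1.26524413 -0.67552761 -0.51694929]
key_green_top []
key_red_top [(0.93, array([ 0.438, -0.245,  0.067]))]
key_blue_top [(0.7, array([ 0.443, -0.287,  0.067]))]
```

Aligned: red to tool is about 41 mm. I press green.

Request:
play_rows --pt "0 0 -25 0 0 0 0" --pt "0 0 -18 0 0 0 0" --pt "0 0 -7 0 0 0 0" --pt "0 0 0 0 0 0 0" --pt "0 0 -3 0 0 0 0" --pt "0 0 -2 0 0 0 0" --pt "0 0 -2 0 0 0 0" --pt "0 0 0 0 0 0 0"

```text
t: 18.73
eef_pos: [0.4351, -0.2063, 0.0849]
orientation: [3.141, -0.001, 0.063]
ft_force: [-1.3, -1.6, 4.1]
gripper_width: -0.0
grip_force: 1.7
```

Request:
play_rows --pt "0 0 -1.5 0 0 0 0" --pt "0 0 0 0 0 0 0"

```text
t: 18.9
eef_pos: [0.4352, -0.2063, 0.0839]
orientation: [3.14, -0.001, 0.063]
ft_force: [-3.6, -1.4, 10.2]
gripper_width: -0.001
grip_force: 5.0
```

Request:
play_rows --pt "0 0 -1 0 0 0 0" --pt "0 0 0 0 0 0 0"

```text
t: 19.07
eef_pos: [0.4352, -0.2063, 0.0837]
orientation: [3.14, -0.001, 0.063]
ft_force: [-4.8, -0.4, 20.8]
gripper_width: -0.002
grip_force: 10.2
```

Request:
play_rows --pt "0 0 4 0 0 0 0" --pt "0 0 20 0 0 0 0" --pt "0 0 36 0 0 0 0" --pt "0 0 40 0 0 0 0" --pt "0 0 40 0 0 0 0" --pt "0 0 0 0 0 0 0" --pt "0 0 0 0 0 0 0"

```text
t: 19.65
eef_pos: [0.4366, -0.2065, 0.2247]
orientation: [3.138, -0.006, 0.063]
ft_force: [-0.0, -0.3, 1.1]
gripper_width: -0.003
grip_force: 0.0
```

```bash
python3 - <<'E'
from h import *
w=snap('wrist')
for l,z in (('speed_slide_top',.084),('transport_lock_top',.084),('brown_bottle',.12),('key_green_top',.067)):print(l,[(x,c,atz(w,*x,z).round(3)) for x,c in find(w,l)][:3])
a=snap('scene')
for d in bot.outline_of('brown_bottle',a):
    m=d['pixels'];c=np.median(a['image'][m],axis=0)
    if c.max()<110:
        ys,xs=np.nonzero(m);print(xs.min(),xs.max(),ys.min(),ys.max())
print(proj(a,[.468,-.0765,.165]),proj(a,[.468,-.0765,.07]))
print(bot.state()['t'])
E
```

```text
speed_slide_top [(array([490.,  92.]), 0.92, array([ 0.537, -0.338,  0.084]))]
transport_lock_top [(array([352.9, 112.1]), 0.89, array([ 0.515, -0.229,  0.084]))]
brown_bottle [(array([148.1, 168. ]), 0.81, array([ 0.466, -0.076,  0.12 ]))]
key_green_top [(array([321.3, 196.4]), 0.78, array([ 0.436, -0.208,  0.067]))]
380 393 162 187
[387.57141166 162.93209051] [384.98071902 183.32038602]
20.0
```

The bottle's outline matches an upright bottle at the place where I set it down, both slides are at their stops, and both keys bottomed out. I hand it in.

```bash
python3 -c "
from plant import bot;print(bot.job_done())"
```

```text
the job is handed in; nothing more can be done
None
```

The job is handed in at about 20 s: lock and speed selector at their end stops, bottle standing on the platform, then blue and green pressed fully in one at a time; no verdict came back.

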